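# Cap the grit canister in the capping stand

### The job

Set the square canister upright and fully home in the square cup of the capping stand, then screw its lid down clockwise until it is snug: the torque should rise to about 0.8 N m (at least 0.5 for a moment), but never reach 1.3 N m, which would overtighten it. Then let go, leaving the closed canister sitting in the cup, and leave the other things on the bench alone.

Things in the scene. Friction and masses are not known exactly. Their poses are not given: they have to be found in the camera images.
- canister: grey plastic canister, loose, 0.2 to 0.55 kg: square body 56 x 56 mm, 50 mm high (edges rounded 3 mm), above it a round neck with a black ribbed screw lid, top at 74 mm when shut. Origin at the centre of the underside, z up, x and y square to the flats. Can be gripped across the flats or by the lid. Its quarter turns are all alike.
- lid: black ribbed screw lid, 52 mm diameter, 18 mm high. Origin on its axis at its lower edge: 56 mm above the canister's underside when fully down. Starts unscrewed by an unknown 1.2 to 2.6 rad; clockwise from above it sinks 6 mm a turn at 0.06 N m until it stops hard on its seal; then canister and cup twist with it. Orientation is the canister's, not the lid's turn. It stays where let go.
- seat (a point): centre of the floor of the stand's square aluminium cup, 28 mm above the bench, z up, x and y square to the cup's walls (turns with the cup). Pocket 58.5 x 58.5 mm, 16 mm deep (rim 44 mm above the bench), walls 6 mm thick, on a round dark steel base of 108 mm diameter with four screw lugs out to 73 mm radius, fixed to the bench.
- stand_cup (a joint): twist of the cup on the torsion spring of the fixed stand, rad, 0 at rest, growing clockwise seen from above. The spring gives 15 N m per rad: 0.5 N m is 0.033 rad, 1.3 N m is 0.087 rad. The canister has some 0.05 to 0.1 rad of rotational play in the cup either way before the cup follows.
- v_block: bystander: grey steel V-block 50 x 60 x 40 mm; origin at the centre of its underside
- collet: bystander: small steel collet, 29 mm diameter, 32 mm high; origin at the centre of its underside
- alu_block: bystander: machined aluminium block 45 x 60 x 32 mm; origin at the centre of its underside
Mind the look-alikes: they are no part of the job. What is shaped like the canister but blue is not meant.

How it is judged:
On the way, in this order (a step that is already met when the one before it is completed fails the run):
1. the canister stands home in the cup of the stand (horizontal distance between canister and seat below 0.004 m and z of canister in the frame of seat between -0.002 and 0.002 m and angle between canister's own z axis and vertical below 0.05 rad), for 0.2 s.
2. the lid, turned by the fingers, is fully down and its torque on the stand has risen to snug (0.5 N m, cup twisted 0.033 rad) (value of joint stand_cup above 0.033 rad and z of lid in the frame of canister below 0.0563 m and contact force between the fingers and lid above 1 N), for 0.05 s.
At the end, for the whole second after the job is handed in: the canister is at rest and upright (within 0.05 rad) in the cup, within 4 mm of its centre and 2 mm of its floor; the lid is screwed down to within 0.3 mm of its seat; the cup is back at rest (within 0.02 rad) (all of step 1 and z of lid in the frame of canister below 0.0563 m and value of joint stand_cup between -0.02 and 0.02 rad and linear speed of canister below 0.02 m/s); the robot touches nothing.
It fails at once if the lid is overtightened or the stand wrenched: the cup carries 1.3 N m or more (twisted beyond 0.087 rad either way) (value of joint stand_cup above 0.087 rad or value of joint stand_cup below -0.087 rad).
It fails at once if the canister is tipped more than 0.5 rad (angle between canister's own z axis and vertical above 0.5 rad).
It fails at once if a bystander (aluminium block, V-block or collet) is pushed more than 20 mm (distance of any of alu_block, v_block, collet from where it was at the start of the episode above 0.02 m).
It also fails if it takes over 72 s, if anything falls off the work surface, if the arm or the gripper's body presses on something with over 40 N, if the wrist force passes 120 N, or if a joint passes its speed limit or range.

### The arm

A 6-joint arm with a two-finger parallel gripper is mounted at the origin on a cart in front of the work surface, level with it; the furniture and walls round the work are solid. World frame = base frame: x ahead of the robot, y to its left, z up, the work surface at z = 0. Lengths are in m, angles in rad, forces in N, time in s.
With the tool pointing down it reaches from about 0.425 to 0.95 m from the base axis. Payload 3.5 kg.
Tool frame: the origin (TCP) lies midway between the tips of the shut fingers; the grasp point (between the pads) lies r.grip_point_offset behind it (r.grip_point_offset is the distance from the TCP to the grasp point, in m); z points along the fingers, y is the direction in which the jaws open and shut (so a half turn about z gives the same grasp; the last joint's range is limited). The gripper opens to 85 mm and grips with 20 to 120 N. Pads are 22 mm wide; open, the fingers measure 114 mm over their backs; the gripper's body (76 mm by 85 mm) begins 54 mm behind the grasp point. The pads swing forward as they close: fully open they stand 13 mm farther back than shut.
Start: joints at [-1.265, 0.286, 1.577, -0, 1.279, -0.15], TCP at [0.297, -0.606, 0.231] pointing down, gripper open.
Joint ranges: [-2.77, 2.77], [-0.9, 2.22], [0.21, 2.48], [-1.53, 4.67], [0.24, 2.81], [-2.84, 2.84]. Speed limits (rad/s): [2.79, 2.79, 3.14, 3.14, 3.14, 3.14].

### API

Orientations are given as [roll, pitch, yaw] about the fixed x, y, z axes, in that order (R = Rz(yaw) Ry(pitch) Rx(roll)).
In Python, from rig import r gives the robot as it stands.
- The arm moves only by the shell command python3 -m pendant 'ROWS' [FORCE]. ROWS is text: rows parted by semicolons, each of 5 numbers parted by spaces: the gripper command: -1 is fully open, 1 is shut, values between are in proportion, then the shift along the world's x, y, z in m, then the turn about the world's z in degrees. A call has exactly 8 rows; each row shifts and turns the commanded pose from where the row before left it; what a row does not reach is not made up. A row lasts 1/10 s, in which the tool goes at most 50 mm and 8.59 degrees, less where a joint would pass 70% of its speed; a pose out of reach is approached as far as the arm can. A call is refused whole if a number of a shift passes 0.05 or a number of a turn 8.59, either way. A call with a gripper value outside its range is refused whole. The fingers move at their own pace and stop on an object; FORCE is the grip in N (left out, the last holds). Time passes only in rows, so rows that do not move let the fingers close, or fill a call up. It gives the time, the measured TCP pose, the force and the opening at its end, in the units of the state.
- r.observe(): the state, without advancing time (a new reading comes with each control period).
- r.capture(name): name is "scene" or "top" or "wrist"; returns a dict with "pixels" (420x560x3 uint8, red, green, blue), "z_map" (420x560 float32, m along the optical axis (not along the pixel's ray), 0 where there is no reading), "fx", "fy", "cx", "cy" (pixels), "extrinsics" (4x4, takes a point from camera to world coordinates). Camera axes: x right, y up, looking along -z (the intrinsics and any distortion apply to the point x, -y, -z); pixel columns grow to the right and rows downward; lengths in m; the calibration is good to about 2 mm. A picture is of the moment at which its call begins.
- r.close_job(): hands the job in, once; it reports no verdict.
Trained networks look in a picture, given as the dict that the camera call returned (one of the last four; its "shot" number tells which), for a name from the list of things; names that differ only in an ending like _2 or _b are one class to them, and where a whole thing is asked for, a point or a joint stands for the part that bears it (a point fixed in the world has none). Each returns a list of dicts, best first, with "p" (0 to 1); they miss things now and then, are a little off and sometimes report something else, mostly with a low value. They report only what shows in the picture. A call takes as long as a camera call. They do not tell look-alikes from the thing itself.
- r.boxes_of(name, picture): "extent" ([left, top, right, bottom] in pixels, round what is visible of it).
- r.silhouettes(name, picture): "pixels" (420x560 bool, what is visible of it) and "extent" ([left, top, right, bottom] in pixels, round what is visible of it).
The state is a dict: "time": time; "qpos": joint angles; "dq": joint speeds; "joint_efforts": joint torques, N m; "position": TCP position; "eef_rot": TCP orientation; "contact_force": force on the tool from outside, world axes, zero at the start; "moment": the same for the moment, N m; "opening": opening from 0.0 (shut) to 1.0 (fully open).
Only numpy, scipy, OpenCV 4.12 (cv2) and the standard library are available. Lean on these libraries where they do the work, as an engineer would, in place of code of your own. Each camera call takes 0.05 s, during which the arm holds its last target.

## Working session

There is one attempt and no reset: what is moved stays moved. The work goes in short steps, Python scripts to look and compute and a shell command to move; the robot and the scene stay as the last step left them, time stands still between calls to the robot, and variables do not carry over. Pictures are saved under pics/ and viewed, and the job is handed in when it is done.

```bash
mkdir -p pics; ls; cat > h.py <<'E'
import numpy as np, cv2
from rig import r
def save(c,n): cv2.imwrite(f'pics/{n}.png',cv2.cvtColor(c['pixels'],cv2.COLOR_RGB2BGR))
def world(c):
    z=c['z_map'];v,u=np.mgrid[0:420,0:560]
    X=(u-c['cx'])/c['fx']*z;Y=-(v-c['cy'])/c['fy']*z
    P=np.stack([X,Y,-z,np.ones_like(z)],-1)@np.array(c['extrinsics']).T
    P=P[...,:3];P[z==0]=np.nan
    return P
E
python3 - <<'E'
from h import *
print(r.observe(), r.grip_point_offset)
for n in ['scene','top']:
    c=r.capture(n);save(c,n+'0');print(n,{k:v for k,v in c.items() if k not in('pixels','z_map')})
    P=world(c)
    np.save(n+'.npy',P)
    for o in ['canister','lid','seat','v_block','collet','alu_block']:
        for d in r.silhouettes(o,c)[:3]:
            m=d['pixels'];Q=P[m];print(o,round(d['p'],2),d['extent'],np.nanmedian(Q,0).round(3),np.nanmax(Q[:,2]).round(3), c['pixels'][m].mean(0).round())
E
```

```text
pics
{'time': 0.0, 'qpos': array([-1.26500106e+00,  2.87166722e-01,  1.57817290e+00,  4.38548888e-05,
        1.27861031e+00, -1.50025307e-01]), 'dq': array([ 0.00106616, -0.00207714,  0.00081961, -0.0013147 , -0.00192441,
       -0.00011114]), 'joint_efforts': array([ 8.95534704e-04, -4.05981016e+01, -2.92623317e+01, -4.03449860e-05,
        5.75736558e-03, -7.95913479e-06]), 'position': array([ 0.29695546, -0.6054396 ,  0.2299487 ]), 'eef_rot': array([-3.13926813e+00, -3.93819863e-04,  4.55807433e-01]), 'contact_force': array([-0.0031522 , -0.56919099,  0.04231895]), 'moment': array([-0.03262247,  0.04138658,  0.02823629]), 'opening': 0.9986196065575913} 0.0187
scene {'fx': 493.38252404884446, 'fy': 493.38252404884446, 'cx': 275.4474340080403, 'cy': 205.078936959259, 'extrinsics': array([[-0.7077421 ,  0.40255762, -0.58055876,  0.04514572],
       [-0.70625687, -0.38293362,  0.595452  ,  0.73673688],
       [ 0.01738827,  0.83145006,  0.55532733,  0.59824841],
       [ 0.        ,  0.        ,  0.        ,  1.        ]]), 'shot': 1}
canister 0.88 [233.0, 209.9, 265.7, 256.1] [0.593
[... 1121 characters left out ...]
.6   0.231 0.072] 0.077 [ 53.  86. 151.]
canister 0.86 [164.7, 237.6, 207.4, 280.3] [0.522 0.334 0.074] 0.08 [58. 55. 52.]
canister 0.63 [221.2, 267.4, 267.2, 308.3] [0.475 0.233 0.072] 0.078 [ 61.  95. 162.]
lid 0.76 [230.7, 196.9, 257.3, 225.8] [0.604 0.233 0.073] 0.077 [ 49.  89. 164.]
lid 0.64 [168.3, 243.5, 198.5, 273.8] [0.525 0.338 0.075] 0.08 [41. 39. 37.]
lid 0.6 [352.6, 122.4, 363.1, 140.0] [0.767 0.021 0.03 ] 0.034 [168. 168. 148.]
seat 0.84 [315.1, 189.2, 367.4, 238.0] [0.606 0.058 0.028] 0.048 [178. 180. 183.]
v_block 0.77 [160.6, 156.4, 199.1, 188.5] [0.692 0.361 0.032] 0.044 [121. 111.  99.]
alu_block 0.74 [302.3, 301.0, 340.6, 336.1] [0.423 0.097 0.031] 0.037 [183. 182. 168.]
```

View pics/top0.png

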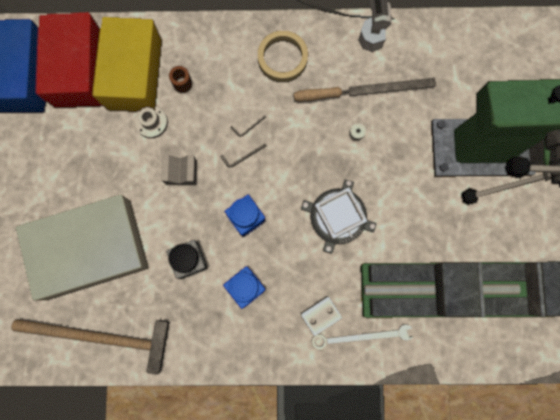

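View pics/scene0.png

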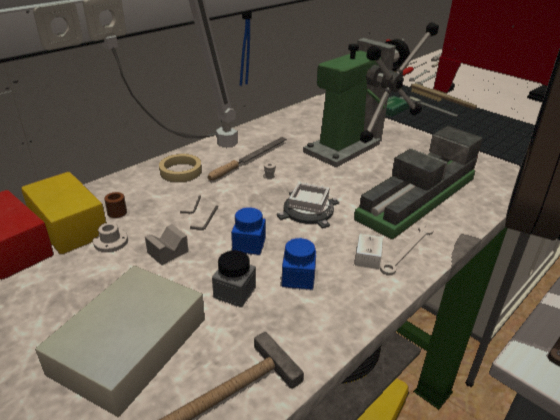

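```bash
cat >> h.py <<'E'
def rect(P,c0,rad,zlo,zhi):
    m=(P[...,2]>zlo)&(P[...,2]<zhi)&(np.hypot(P[...,0]-c0[0],P[...,1]-c0[1])<rad)
    Q=P[m];(c,s,a)=cv2.minAreaRect((Q[:,:2]*1000).astype(np.float32))
    return len(Q),np.round(c,1),np.round(s,1),round(a,1),np.round(Q.mean(0),4)
E
python3 - <<'E'
from h import *
c=r.capture('wrist');save(c,'w0');E=np.array(c['extrinsics']);s=r.observe()
print(E,c['fx'],c['cx'],c['cy']); 
from scipy.spatial.transform import Rotation as R
Rt=R.from_euler('xyz',s['eef_rot']).as_matrix();print(Rt.T@(E[:3,3]-s['position']),Rt.T@E[:3,:3])
P=np.load('top.npy')
print('can',rect(P,(.522,.333),.05,.043,.058),'lid',rect(P,(.525,.336),.045,.068,.085))
print('cup',rect(P,(.606,.058),.06,.036,.052),'floor',rect(P,(.606,.058),.04,.022,.034))
E
```

```text
[[ 4.41509339e-01  8.59203304e-01  2.58532756e-01  3.62107362e-01]
 [-8.97256654e-01  4.22778321e-01  1.27235956e-01 -5.74750597e-01]
 [ 1.95086853e-05 -2.88146099e-01  9.57586458e-01  3.74051688e-01]
 [ 0.00000000e+00  0.00000000e+00  0.00000000e+00  1.00000000e+00]] 344.5194961020863 276.8033608443092 212.4123892640197
[ 0.07213432  0.00048101 -0.14267903] [[ 1.47945544e-03  9.57592457e-01  2.88122367e-01]
 [ 9.99998905e-01 -1.43019196e-03 -3.81479548e-04]
 [ 4.67683549e-05  2.88122616e-01 -9.57593523e-01]]
can (274, array([525.5, 339.6]), array([56.5, 56.2]), 21.5, array([0.521 , 0.3301, 0.0483])) lid (691, array([525.1, 340.1]), array([50.3, 51.3]), 25.7, array([0.5251, 0.3393, 0.0749]))
cup (527, array([607.9,  58.2]), array([70.5, 70.8]), 26.5, array([0.6072, 0.0586, 0.0423])) floor (980, array([600.9,  59.8]), array([70.7, 69.3]), 26.6, array([0.6089, 0.0575, 0.0269]))
```

```bash
python3 - <<'E'
import cv2
a=cv2.imread('pics/top0.png');cv2.imwrite('pics/tz.png',cv2.resize(a[170:300,150:390],None,fx=3.3,fy=3.3,interpolation=2))
E
```

```text
(no output)
```

View pics/tz.png

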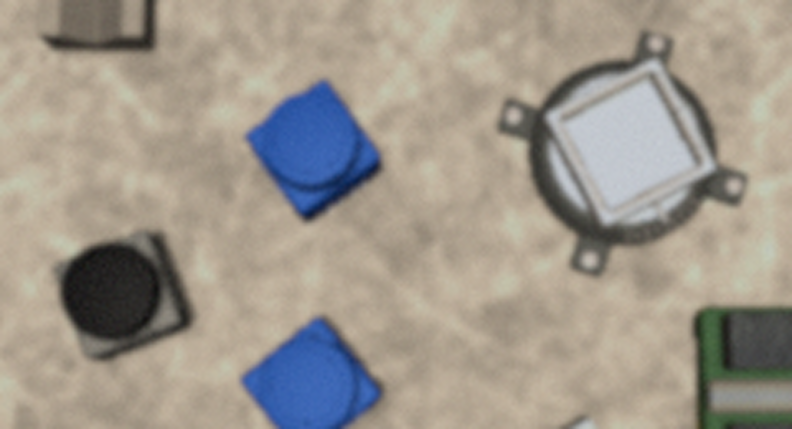

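```bash
python3 - <<'E'
from h import *
P=np.concatenate([np.load('top.npy').reshape(-1,3),np.load('scene.npy').reshape(-1,3)])
for y0 in np.arange(-.6,.45,.1):
    row=[]
    for x0 in np.arange(.3,.9,.1):
        m=(abs(P[:,0]-x0-.05)<.05)&(abs(P[:,1]-y0-.05)<.05);row.append(round(float(np.nanmax(P[m,2])),2) if m.any() else None)
    print(round(y0,2),row)
E
```

```text
-0.6 [0.0, 0.0, 0.0, 0.0, 0.03, 0.03, None]
-0.5 [0.0, 0.0, 0.0, 0.22, 0.25, None, 0.0]
-0.4 [0.01, 0.11, 0.11, 0.32, 0.26, 0.0, 0.0]
-0.3 [0.0, 0.12, 0.11, 0.25, 0.27, 0.0, 0.0]
-0.2 [0.0, 0.11, 0.11, 0.31, 0.24, 0.02, 0.0]
-0.1 [0.01, 0.11, 0.11, 0.0, 0.0, 0.02, 0.22]
-0.0 [0.03, 0.06, 0.06, 0.05, 0.03, 0.03, 0.38]
0.1 [0.03, 0.05, 0.05, 0.05, 0.01, 0.03, 0.03]
0.2 [0.01, 0.08, 0.08, 0.08, 0.01, 0.02, 0.03]
0.3 [0.03, 0.07, 0.08, 0.04, 0.04, 0.04, 0.0]
0.4 [0.03, 0.06, 0.07, 0.06, 0.04, 0.09, 0.09]
```

```bash
python3 -m pendant '-1 .015 .045 0 8.5;-1 .015 .045 0 8.5;-1 .015 .045 0 8.5;-1 .015 .045 0 8.5;-1 .015 .045 0 8.5;-1 .015 .045 0 8.5;-1 .015 .045 0 8.5;-1 .015 .045 0 8.5' 40; python3 -m pendant '-1 .01 .045 0 2.8;-1 .01 .045 0 2.8;-1 .01 .045 0 2.8;-1 .03 .034 0 2.8;-1 .03 .034 0 2.8;-1 .03 .034 0 2.8;-1 .03 .034 0 2.8;-1 .03 .034 0 2.8'
```

```text
time: 1.55
position: [0.4174, -0.2443, 0.2317]
eef_rot: [3.141, 0.001, 1.648]
contact_force: [0.7, -0.6, 0.5]
opening: 1.002
time: 2.35
position: [0.5982, 0.0607, 0.2316]
eef_rot: [3.141, 0.001, 2.036]
contact_force: [0.4, -0.6, 0.9]
opening: 1.004
```

```bash
python3 - <<'E'
from h import *
c=r.capture('wrist');save(c,'w1');P=world(c);np.save('w1.npy',P)
print(r.observe()['position'],r.observe()['qpos'])
print('cup',rect(P,(.608,.058),.05,.038,.05),'floor',rect(P,(.608,.058),.05,.022,.034))
m=(abs(P[...,0]-.7)<.02)&(abs(P[...,1]-.06)<.02);print(np.nanmedian(P[m],0))
E
```

```text
[0.60131271 0.06499244 0.23105883] [-0.06166313  0.13165916  1.75814501  0.00433173  1.24836926 -0.5322728 ]
cup (1751, array([608.5,  56.3]), array([70.6, 70.4]), 26.6, array([0.6079, 0.0577, 0.0437])) floor (3280, array([603.3,  59. ]), array([86.5, 69.8]), 26.1, array([0.6087, 0.0558, 0.0281]))
[6.99918094e-01 6.04650102e-02 6.70611520e-05]
```

View pics/w1.png

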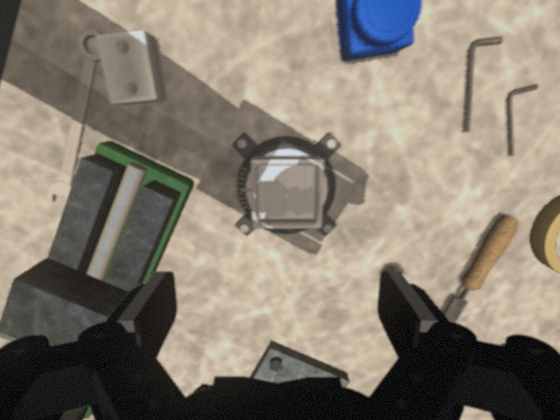

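```bash
python3 - <<'E'
from h import *
r.capture('wrist')
for n in ('wrist','wrist'):
    c=r.capture(n);P=world(c)
    print(n,r.observe()['position'],'cup',rect(P,(.608,.058),.05,.038,.05))
E
```

```text
wrist [0.5979815  0.06081745 0.23079529] cup (1769, array([608.6,  56.2]), array([70.6, 70.7]), 26.8, array([0.608 , 0.0572, 0.0437]))
wrist [0.59719126 0.05965659 0.23085936] cup (1779, array([608.6,  56.2]), array([70.7, 70.6]), 26.7, array([0.6082, 0.0572, 0.0436]))
```

```bash
python3 -m pendant '-1 -.01 .04 0 -.8;-1 -.01 .04 0 -.8;-1 -.01 .04 0 -.8;-1 -.01 .04 0 -.8;-1 -.01 .04 0 -.8;-1 -.01 .04 0 -.8;-1 -.012 .035 0 -.4;-1 0 0 0 0'; python3 - <<'E'
from h import *
c=r.capture('wrist');c=r.capture('wrist');save(c,'w2');P=world(c)
print(r.observe()['position'],r.observe()['eef_rot'],r.observe()['qpos'])
print('can',rect(P,(.5255,.339),.05,.043,.056),'lid',rect(P,(.5255,.339),.045,.068,.085),'both',rect(P,(.5255,.339),.045,.043,.085))
E
```

```text
time: 3.35
position: [0.5233, 0.336, 0.2317]
eef_rot: [3.141, -0.001, 1.946]
contact_force: [-1.7, -0.5, -0.7]
opening: 1.004
[0.52480714 0.33319118 0.23157734] [3.14148085e+00 7.66635664e-04 1.94306535e+00] [ 4.02954218e-01  1.70379531e-01  1.71365507e+00 -8.09097038e-04
  1.25746992e+00  3.09345035e-02]
can (798, array([525.6, 338.7]), array([56.7, 56.4]), 20.0, array([0.5201, 0.3513, 0.0493])) lid (2571, array([525.9, 338.5]), array([51.4, 51.6]), 19.9, array([0.5256, 0.3394, 0.0759])) both (3445, array([525.6, 338.7]), array([56.7, 56.4]), 20.0, array([0.5242, 0.3426, 0.0695]))
```

View pics/w2.png

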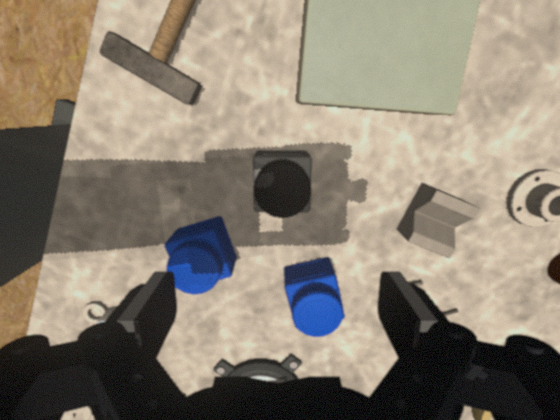

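```bash
python3 - <<'E'
from h import *
for i in range(5):
    r.capture('wrist');s=r.observe();print(s['position'].round(4),s['eef_rot'].round(3),s['dq'].round(3)[:2])
E
```

```text
[0.5252 0.3326 0.2316] [3.141e+00 1.000e-03 1.942e+00] [-0.017  0.003]
[0.5255 0.3323 0.2315] [3.142e+00 1.000e-03 1.941e+00] [-0.009  0.003]
[0.5256 0.3322 0.2315] [3.141 0.    1.941] [-0.     0.004]
[0.5257 0.3323 0.2315] [3.142 0.    1.941] [0.004 0.005]
[0.5257 0.3324 0.2314] [3.142 0.    1.941] [0.005 0.003]
```

```bash
python3 -m pendant '-1 0 .006 -.01 -1.2;-1 0 0 -.03 0;-1 0 0 -.04 0;-1 0 0 -.04 0;-1 0 0 -.03 0;-1 0 0 -.02 0;-1 0 0 0 0;-1 0 0 0 0';python3 - <<'E'
from h import *
s=r.observe();print(s['position'].round(4),s['eef_rot'].round(3))
c=r.capture('wrist');save(c,'w3');P=world(c)
print('can',rect(P,(.5255,.339),.05,.043,.056),'lid',rect(P,(.5255,.339),.045,.068,.085),'both',rect(P,(.5255,.339),.045,.043,.085))
E
```

```text
time: 4.5
position: [0.5252, 0.3398, 0.061]
eef_rot: [-3.141, -0.0, 1.921]
contact_force: [0.4, 0.5, 0.4]
opening: 0.998
[0.5252 0.3398 0.061 ] [-3.141 -0.     1.921]
can (3038, array([521.1, 351.8]), array([56.4, 29. ]), 21.7, array([0.5183, 0.3589, 0.0493])) lid (11661, array([524.6, 338.5]), array([87.1, 51.5]), 15.6, array([0.5255, 0.3413, 0.0761])) both (15362, array([524.8, 339.7]), array([88.2, 53.9]), 21.2, array([0.5238, 0.3455, 0.0702]))
```

View pics/w3.png

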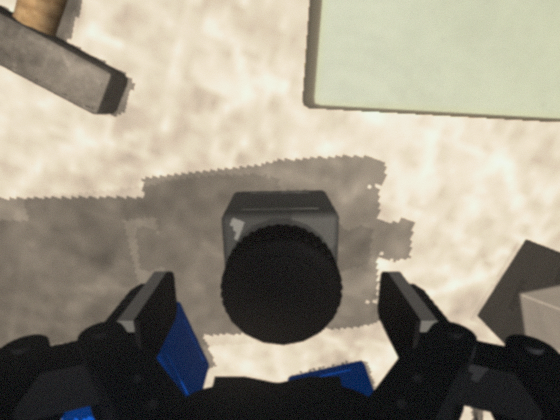

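```bash
python3 -m pendant '-1 0 0 -.025 .5;-1 0 0 -.015 0;-1 0 0 0 0;-1 0 0 0 0;-1 0 0 0 0;0.2 0 0 0 0;0.4 0 0 0 0;.4 0 0 0 0' 40;python3 -m pendant '1 0 0 0 0;1 0 0 0 0;1 0 0 0 0;1 0 0 0 0;1 0 0 0 0;1 0 0 0 0;1 0 0 0 0;1 0 0 0 0' 50; python3 - <<'E'
from h import *
s=r.observe();print(s['position'].round(4),s['eef_rot'].round(3))
c=r.capture('wrist');save(c,'w4');P=world(c)
print('can',rect(P,(.5255,.339),.05,.043,.056),'lid',rect(P,(.5255,.339),.045,.073,.085))
E
```

```text
time: 5.35
position: [0.5261, 0.3404, 0.0225]
eef_rot: [3.139, -0.0, 1.931]
contact_force: [1.0, -0.1, 5.7]
opening: 0.641
time: 6.15
position: [0.5261, 0.3404, 0.0226]
eef_rot: [3.139, -0.0, 1.931]
contact_force: [-0.9, 0.1, 5.5]
opening: 0.644
[0.5261 0.3404 0.0226] [ 3.139 -0.     1.931]
can (6695, array([520.3, 351.9]), array([82.7, 28.9]), 21.0, array([0.5186, 0.3567, 0.0496])) lid (16962, array([523. , 345.6]), array([89.9, 37.3]), 20.8, array([0.5228, 0.3463, 0.0768]))
```

View pics/w4.png

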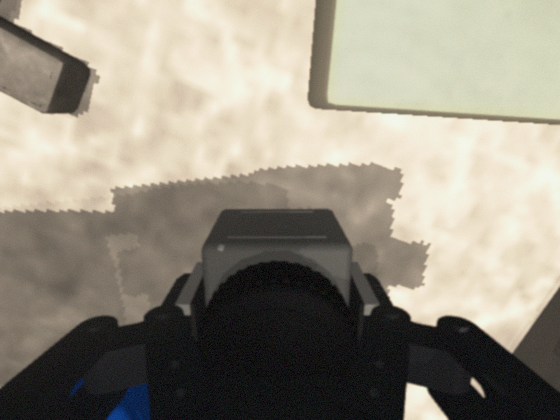

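```bash
python3 - <<'E'
from h import *
c=r.capture('wrist');s=r.observe();P=world(c);np.save('w4.npy',P)
y=s['eef_rot'][2];ex=np.array([np.cos(y),np.sin(y)]);ey=np.array([np.sin(y),-np.cos(y)])
D=P[...,:2]-s['position'][:2];a=D@ex;b=D@ey
for row in range(200,262,4): print(row,[(round(1000*a[row,k],1),round(1000*b[row,k],1),round(1000*P[row,k,2],1)) for k in (250,280,310)])
for row in (230,240,250):
  l=np.where((P[row,:,2]>.04)&(abs(b[row])<.035)&(a[row]>.02))[0];print(row,b[row,l[0]],b[row,l[-1]],l[0],l[-1])
E
```

```text
200 [(np.float64(29.5), np.float64(-14.3), np.float64(0.1)), (np.float64(29.2), np.float64(0.5), np.float64(-1.0)), (np.float64(29.7), np.float64(15.3), np.float64(0.8))]
204 [(np.float64(27.3), np.float64(-14.4), np.float64(-0.3)), (np.float64(27.4), np.float64(0.5), np.float64(0.0)), (np.float64(27.4), np.float64(15.5), np.float64(-0.2))]
208 [(np.float64(25.4), np.float64(-14.4), np.float64(0.2)), (np.float64(25.5), np.float64(0.5), np.float64(0.6)), (np.float64(25.3), np.float64(15.5), np.float64(-0.2))]
212 [(np.float64(25.9), np.float64(-13.8), np.float64(8.7)), (np.float64(26.3), np.float64(0.4), np.float64(10.0)), (np.float64(25.9), np.float64(14.7), np.float64(8.7))]
216 [(np.float64(25.9), np.float64(-13.3), np.float64(15.3)), (np.float64(26.1), np.float64(0.4), np.float64(15.8)), (np.float64(26.1), np.float64(14.0), np.float64(15.7))]
220 [(np.float64(26.0), np.float64(-12.9), np.float64(21.3)), (np.float64(26.2), np.float64(0.3), np.float64(22.1)), (np.float64(26.3), np.float64(13.4), np.float64(22.3))]
224 [(np.float64(26.2), np.float64(-12.4), np.float64(27.4)), (np.flo
[... 1094 characters left out ...]
t64(24.5), np.float64(10.9), np.float64(49.5))]
252 [(np.float64(23.2), np.float64(-10.8), np.float64(50.1)), (np.float64(23.5), np.float64(0.0), np.float64(50.8)), (np.float64(23.2), np.float64(10.8), np.float64(50.3))]
256 [(np.float64(21.8), np.float64(-10.8), np.float64(50.7)), (np.float64(22.4), np.float64(-0.0), np.float64(52.0)), (np.float64(21.6), np.float64(10.9), np.float64(50.2))]
260 [(np.float64(20.3), np.float64(-10.8), np.float64(50.7)), (np.float64(21.4), np.float64(-0.0), np.float64(53.1)), (np.float64(20.7), np.float64(10.8), np.float64(51.6))]Traceback (most recent call last):
  File "<stdin>", line 7, in <module>
IndexError: index 0 is out of bounds for axis 0 with size 0
```

```bash
python3 - <<'E'
from h import *
P=np.load('w4.npy');s=r.observe()
y=s['eef_rot'][2];ex=np.array([np.cos(y),np.sin(y)]);ey=np.array([np.sin(y),-np.cos(y)])
D=P[...,:2]-s['position'][:2];a=D@ex*1000;b=D@ey*1000;z=P[...,2]*1000
for lo,hi in ((8,14),(14,20),(20,26),(26,32),(32,38),(38,44),(44,50)):
    m=(z>lo)&(z<hi)&(abs(b)<35)&(a>22)&(a<30);q=b[m];print(lo,m.sum(),q.min().round(1),q.max().round(1),((q.min()+q.max())/2).round(2),np.percentile(q,[2,98]).round(1),np.median(a[m&(abs(b)<20)]).round(2))
E
```

```text
8 496 -28.6 25.6 -1.51 [-26.9  24.1] 26.06
14 458 -28.3 25.6 -1.36 [-26.7  24.2] 26.01
20 526 -28.5 25.6 -1.43 [-27.2  24.4] 26.04
26 580 -28.4 25.6 -1.39 [-26.9  24.4] 26.05
32 687 -28.4 25.7 -1.33 [-27.   24.3] 26.04
38 774 -28.5 25.7 -1.41 [-27.   24.1] 26.22
44 1864 -29.3 26.2 -1.54 [-27.4  24.8] 25.3
```

```bash
python3 -m pendant '1 0 0 .01 0;1 0 0 .03 0;1 0 0 .04 0;1 0 0 .03 0;1 .005 -.02 0 1;1 .01 -.035 0 1;1 .011 -.04 0 1;1 .011 -.04 0 1' 60;python3 -m pendant '1 .011 -.04 0 1;1 .011 -.04 0 1;1 .011 -.035 0 .1;1 .008 -.02 0 0;1 .005 -.012 0 0;1 0 0 0 0;1 0 0 0 0;1 0 0 0 0'; python3 - <<'E'
from h import *
for i in range(4): c=r.capture('wrist')
s=r.observe();print(s['position'].round(4),s['eef_rot'].round(3),s['contact_force'],s['opening'])
save(c,'w5');P=world(c);np.save('w5.npy',P)
print('cup',rect(P,(.6085,.0575),.06,.038,.05))
y=s['eef_rot'][2];ex=np.array([np.cos(y),np.sin(y)]);ey=np.array([np.sin(y),-np.cos(y)])
D=P[...,:2]-s['position'][:2];a=D@ex*1000;b=D@ey*1000;z=P[...,2]*1000
zb=(s['position'][2]-.0226)*1000
m=(z>zb+10)&(z<zb+46)&(abs(b)<35)&(a>22)&(a<30);q=b[m];print('can',m.sum(),q.min().round(1),q.max().round(1),np.median(a[m&(abs(b)<20)]).round(2))
m=(z>40)&(z<48)&(abs(b)<50)&(a>20)&(a<50);q=b[m];w=a[m&(abs(b)<25)];print('cup',m.sum(),q.min(),q.max(),np.percentile(w,[0,5,50,95,100]).round(2))
for sd in (-20,-10,0,10,20):
  w=a[m&(abs(b-sd)<5)];print(sd,np.percentile(w,[1,99]))
E
```

```text
time: 7.05
position: [0.5607, 0.2036, 0.1299]
eef_rot: [-3.138, -0.001, 2.002]
contact_force: [0.4, -0.8, -3.2]
opening: 0.644
time: 7.85
position: [0.6074, 0.0593, 0.1309]
eef_rot: [-3.141, -0.001, 2.039]
contact_force: [1.1, 0.5, -2.8]
opening: 0.644
[0.6079 0.0589 0.1313] [-3.141 -0.     2.038] [ 0.20244742  0.35747328 -3.93605234] 0.6396156539074483
cup (1567, array([598.7,  76.1]), array([70.8, 26.3]), 26.7, array([0.5961, 0.0814, 0.0436]))
can 3602 -28.7 25.7 26.4
cup 1162 -35.2956999429105 34.97374386847708 [26.61 26.88 29.76 32.41 32.62]
-20 [26.6852701  32.56993356]
-10 [26.78201572 32.55440934]
0 [26.78574261 32.47823713]
10 [26.77842961 32.46751511]
20 [26.65784086 32.47265728]
```

View pics/w5.png

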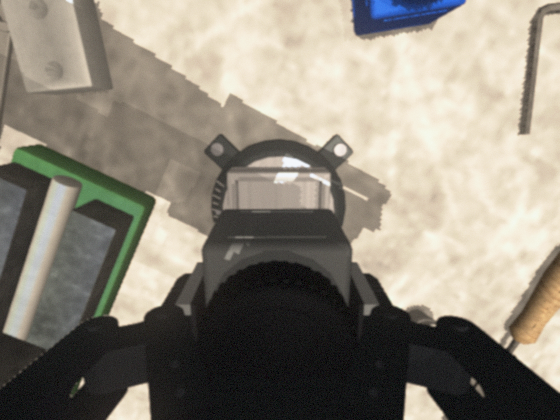

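```bash
python3 -m pendant '1 .0014 -.0002 -.01 0;1 0 0 -.02 0;1 0 0 -.02 0;1 0 0 -.01 0;1 0 0 0 0;1 0 0 0 0;1 0 0 0 0;1 0 0 0 0'; cat > m.py <<'E'
from h import *
import sys
for i in range(3): c=r.capture('wrist')
s=r.observe();print(s['position'].round(4),s['eef_rot'].round(3),s['contact_force'].round(1),s['moment'].round(2))
save(c,sys.argv[1]);P=world(c)
y=s['eef_rot'][2];ex=np.array([np.cos(y),np.sin(y)]);ey=np.array([np.sin(y),-np.cos(y)])
D=P[...,:2]-s['position'][:2];a=D@ex*1000;b=D@ey*1000;z=P[...,2]*1000
zb=(s['position'][2]-.0226)*1000
m=(z>max(zb+10,48))&(z<zb+46)&(abs(b)<35)&(a>22)&(a<31);q=b[m];print('can',m.sum(),q.min().round(1),q.max().round(1),np.median(a[m&(abs(b)<20)]).round(2))
m=(z>40)&(z<46)&(abs(b)<50)&(a>20)&(a<50);q=b[m];w=a[m&(abs(b)<25)];print('cup',m.sum(),q.min(),q.max(),np.percentile(w,[0,5,50,95,100]).round(2))
E
python3 m.py w6
```

```text
time: 8.85
position: [0.6105, 0.0577, 0.0727]
eef_rot: [3.14, 0.001, 2.037]
contact_force: [0.6, 0.1, -2.7]
opening: 0.644
[0.61   0.0577 0.0721] [3.141e+00 1.000e-03 2.037e+00] [-0.2  0.5 -2.8] [-0.03  0.05  0.03]
can 3561 -28.5 25.9 26.12
cup 2179 -37.12276442817994 33.736884409011964 [27.56 28.04 31.87 34.5  34.89]
```

View pics/w6.png

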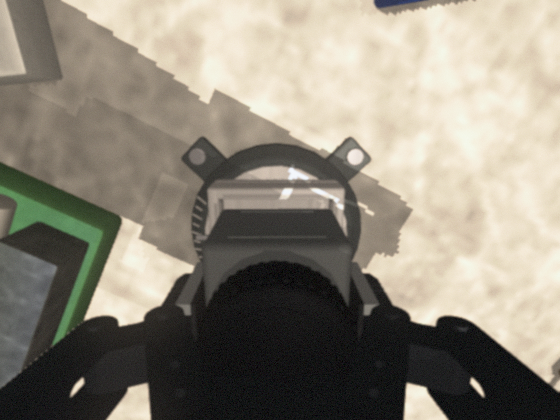

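```bash
python3 -m pendant '1 -.0006 .0008 -.002 0;1 0 0 0 0;1 0 0 0 0;1 0 0 0 0;1 0 0 0 0;1 0 0 0 0;1 0 0 0 0;1 0 0 0 0'; python3 m.py w7
```

```text
time: 9.8
position: [0.609, 0.0585, 0.0693]
eef_rot: [3.142, 0.0, 2.037]
contact_force: [-0.3, -0.6, -3.1]
opening: 0.644
[0.6089 0.0585 0.0693] [-3.142 -0.     2.037] [-0.8 -0.3 -3.4] [-0.02 -0.03  0.  ]
can 3572 -28.7 25.8 26.18
cup 2140 -36.35512095241356 34.182989625867116 [26.24 27.71 30.82 33.25 33.69]
```

```bash
python3 -m pendant '1 .0002 .0004 -.001 0;1 0 0 -.001 0;1 0 0 -.001 0;1 0 0 -.001 0;1 0 0 -.001 0;1 0 0 0 0;1 0 0 0 0;1 0 0 0 0'; python3 m.py w8
```

```text
time: 10.75
position: [0.6092, 0.0589, 0.0644]
eef_rot: [3.142, 0.0, 2.037]
contact_force: [-0.5, 0.3, -3.1]
opening: 0.645
[0.6092 0.0589 0.0644] [3.141 0.    2.037] [-0.5 -0.2 -3.6] [0.05 0.01 0.  ]
can 3582 -28.6 25.8 26.18
cup 2309 -36.83549810775945 33.75986877755717 [25.67 26.38 30.46 33.   33.37]
```

```bash
python3 -m pendant '1 0 0 -.002 0;1 0 0 -.002 0;1 0 0 -.002 0;1 0 0 -.002 0;1 0 0 -.002 0;1 0 0 -.001 0;1 0 0 0 0;1 0 0 0 0'; python3 m.py w9
```

```text
time: 11.7
position: [0.6092, 0.0589, 0.0534]
eef_rot: [3.142, 0.0, 2.037]
contact_force: [-1.0, 0.9, -3.1]
opening: 0.643
[0.6092 0.0589 0.0535] [3.141 0.    2.037] [-0.5 -0.1 -3. ] [ 0.02  0.02 -0.03]
can 3070 -28.7 25.8 26.19
cup 2980 -36.90289667309665 33.87349318736635 [25.5  26.01 29.9  33.06 33.4 ]
```

```bash
python3 -m pendant '1 0 0 -.001 0;1 0 0 -.001 0;1 0 0 -.0008 0;1 0 0 -.0005 0;1 0 0 0 0;1 0 0 0 0;1 0 0 0 0;1 0 0 0 0'; python3 m.py w10
```

```text
time: 12.65
position: [0.6091, 0.059, 0.0506]
eef_rot: [-3.141, -0.0, 2.037]
contact_force: [-5.1, 0.2, 6.0]
opening: 0.642
[0.6091 0.0589 0.0506] [-3.141 -0.     2.037] [-4.6 -0.4  5.2] [ 0.03  0.74 -0.01]
can 2840 -28.6 25.8 26.18
cup 3033 -36.7853826361206 33.872368212708366 [25.56 25.99 29.87 32.96 33.41]
```

```bash
python3 -m pendant '-1 0 0 0 0;-1 0 0 0 0;-1 0 0 0 0;-1 0 0 .01 0;-1 0 0 .015 0;-1 0 0 .006 0;-1 0 0 0 0;-1 0 0 0 0'; cat > f.py <<'E'
from h import *
import sys
for i in range(3): c=r.capture('wrist')
s=r.observe();print(s['time'],s['position'].round(4),s['eef_rot'].round(3),s['contact_force'].round(1),s['moment'].round(2),s['qpos'].round(2),s['opening'])
save(c,sys.argv[1]);P=world(c)
y=s['eef_rot'][2];ex=np.array([np.cos(y),np.sin(y)]);ey=np.array([np.sin(y),-np.cos(y)])
D=P[...,:2]-s['position'][:2];a=D@ex*1000;b=D@ey*1000;z=P[...,2]*1000
np.savez('f.npz',a=a,b=b,z=z)
m=(z>60)&(z<76)&(abs(b)<27)&(a>22)&(a<31)
if m.any(): q=b[m];print('can',m.sum(),b[m].min().round(1),b[m].max().round(1),np.median(a[m&(abs(b)<20)]).round(2))
m=(z>98)&(z<110)&(np.hypot(a,b)<33)&(abs(b)<29)
if m.any():
  q=np.stack([a[m],b[m]],-1).astype(np.float32);print('lid',cv2.minEnclosingCircle(q),np.median(z[m]))
E
python3 f.py w11; python3 - <<'E'
import numpy as np
d=np.load('f.npz');a,b,z=d['a'],d['b'],d['z']
for sg in (-1,1):
  m=(sg*b>36)&(sg*b<62)&(z>75)&(z<135)&(abs(a)<25)
  for lo in range(75,135,10):
    k=m&(z>lo)&(z<lo+10)
    if k.sum()>5: print(sg,lo,k.sum(),np.percentile(a[k],[0,50,99,100]).round(1),np.percentile(b[k],[0,1,50,100]).round(1))
E
```

```text
time: 13.6
position: [0.6094, 0.059, 0.0816]
eef_rot: [3.141, 0.001, 2.037]
contact_force: [-0.0, -0.7, -0.2]
opening: 1.0
13.75 [0.6087 0.0589 0.0804] [-3.141e+00 -1.000e-03  2.037e+00] [ 0.1  0.1 -0.4] [ 0.03 -0.    0.05] [-0.07  0.31  1.84 -0.    0.99 -0.54] 1.000683873983208
can 1213 -27.0 26.8 25.89
lid ((-1.8024003505706787, -0.8743020296096802), 26.310977935791016) 104.11964356231206
-1 85 27 [-8.3 -2.2  6.6  7.1] [-44.4 -44.4 -43.9 -43.5]
-1 95 577 [-12.1   4.6  10.8  11.2] [-57.5 -56.1 -43.9 -43.2]
-1 105 900 [-12.    6.2  11.   11.2] [-57.9 -57.2 -44.  -43.1]
-1 115 1107 [-12.    6.2  10.9  11.2] [-57.9 -57.3 -44.  -43.2]
-1 125 913 [-4.7  8.4 11.7 12.2] [-57.3 -55.  -45.1 -43.1]
1 85 29 [-10.4  -1.2   7.6   7.9] [41.3 41.3 41.7 42. ]
1 95 592 [-12.    4.4  11.   11.3] [41.1 41.2 41.7 54.5]
1 105 892 [-11.7   6.3  11.1  11.4] [41.  41.1 41.8 55.4]
1 115 1106 [-11.8   6.4  11.1  11.7] [40.9 41.1 41.8 55.7]
1 125 915 [-4.8  8.6 11.8 12.3] [40.8 41.1 42.9 59.4]
```

View pics/w11.png

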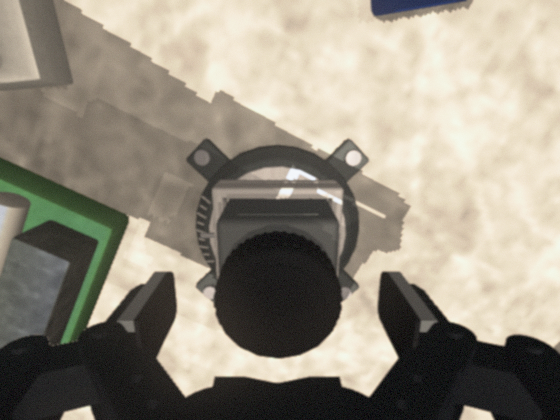

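```bash
python3 -m pendant '-.4 .0007 -.0014 0 0;-.4 0 0 0 0;-.4 0 0 0 0;-.2 0 0 0 0;1 0 0 0 0;1 0 0 0 0;1 0 0 0 0;1 0 0 0 0' 60; python3 f.py w12
```

```text
time: 14.55
position: [0.6099, 0.0575, 0.0812]
eef_rot: [3.142, 0.0, 2.037]
contact_force: [-0.1, -0.6, 2.4]
opening: 0.582
14.7 [0.6099 0.0575 0.0812] [3.141 0.    2.037] [-1.7 -0.6  2.9] [ 0.05  0.21 -0.04] [-0.07  0.31  1.84  0.    0.99 -0.54] 0.5869690250191464
can 1148 -27.0 26.0 27.7
lid ((2.238074779510498, 0.007192788179963827), 30.198261260986328) 104.03386242298731
```

View pics/w12.png

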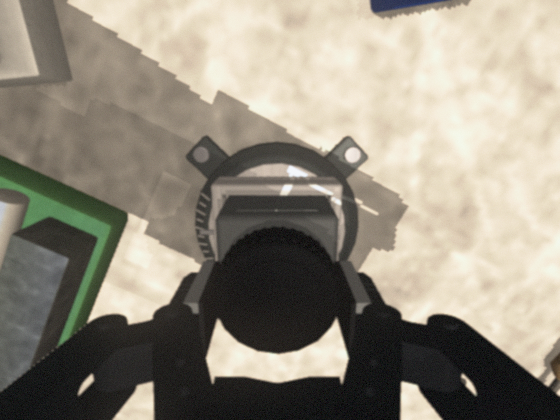

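```bash
python3 -m pendant '1 0 0 0 -3;1 0 0 -.0001 -6;1 0 0 -.0001 -6;1 0 0 -.0001 -6;1 0 0 -.0001 -6;1 0 0 -.0001 -6;1 0 0 -.0001 -6;1 0 0 -.0001 -6'; python3 - <<'E'
from h import *
s=r.observe();print(s['moment'].round(3),s['contact_force'].round(1),s['qpos'].round(3))
c=r.capture('top');save(c,'t1')
s=r.observe();print(s['moment'].round(3),s['contact_force'].round(1),s['qpos'].round(3),s['eef_rot'])
E
```

```text
time: 15.5
position: [0.6098, 0.0575, 0.0805]
eef_rot: [-3.141, 0.0, 1.248]
contact_force: [-1.0, 0.1, 3.2]
opening: 0.586
[-0.017  0.226  0.069] [-1.   0.1  3.2] [-0.071  0.315  1.838 -0.     0.989  0.252]
[0.038 0.217 0.025] [-1.7  0.3  2.7] [-0.071  0.315  1.838 -0.     0.989  0.255] [-3.14138648e+00  1.12362203e-04  1.24486045e+00]
```

```bash
python3 -m pendant '1 0 0 -.0001 -4;1 0 0 0 -4;1 0 0 -.0001 -4;1 0 0 0 -4;1 0 0 -.0001 -4;1 0 0 -.0001 -3;1 0 0 0 0;1 0 0 0 0'; cat > o.py <<'E'
from h import *
M=[]
for i in range(3):
    c=r.capture('wrist');s=r.observe();M.append(s['moment'])
print(s['time'],'mom',np.mean(M,0).round(3),'mz',np.array(M)[:,2].round(3),s['contact_force'].round(1),'q6',s['qpos'][5].round(4),'yaw',s['eef_rot'][2].round(4))
E
python3 o.py
```

```text
time: 16.35
position: [0.6098, 0.0575, 0.0801]
eef_rot: [-3.141, 0.0, 0.852]
contact_force: [-1.6, 0.1, 3.1]
opening: 0.593
16.5 mom [ 0.024  0.349 -0.005] mz [-0.008 -0.025  0.017] [-3.  -0.3  3.7] q6 0.6481 yaw 0.8512
```

```bash
python3 -m pendant '1 0 0 0 -.5;1 0 0 0 -.5;1 0 0 0 -.5;1 0 0 -.0001 -.5;1 0 0 0 -.5;1 0 0 0 -.5;1 0 0 0 -.5;1 0 0 0 -.5'; python3 o.py
```

```text
time: 17.3
position: [0.6098, 0.0576, 0.0799]
eef_rot: [-3.141, 0.0, 0.78]
contact_force: [-2.8, 0.9, 5.5]
opening: 0.584
17.45 mom [0.074 0.477 0.066] mz [0.109 0.051 0.038] [-2.8  0.3  5.9] q6 0.7193 yaw 0.78
```

```bash
python3 - <<'E'
from h import *
c=r.capture('wrist');save(c,'w13');P=world(c)
s=r.observe()
y=2.037;ex=np.array([np.cos(y),np.sin(y)]);ey=np.array([np.sin(y),-np.cos(y)])
D=P[...,:2]-s['position'][:2];a=D@ex*1000;b=D@ey*1000;z=P[...,2]*1000
m=(z>98)&(z<108)&(np.hypot(a,b)<20);print('lidtop',np.median(z[m]),m.sum())
m=(z>76)&(z<81)&(np.hypot(a,b)<45)&(np.hypot(a,b)>29);print('shoulder',np.median(z[m]),m.sum())
E
```

```text
lidtop 103.00967512157033 7150
shoulder 77.65482611613572 896
```

View pics/w13.png

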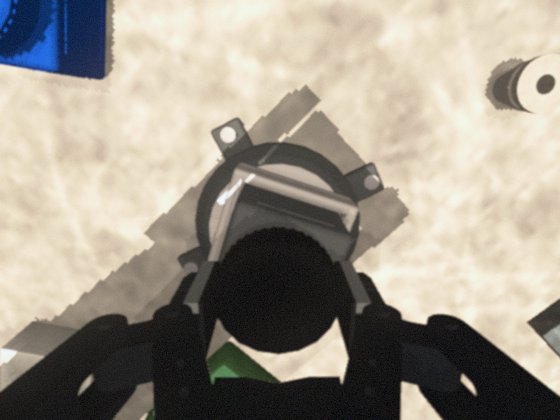

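```bash
python3 -m pendant '1 0 0 0 -2.5;1 0 0 -.0001 -2.5;1 0 0 0 -2.5;1 0 0 0 -2.5;1 0 0 -.0001 -2.5;1 0 0 0 -2.5;1 0 0 0 -2.5;1 0 0 -.0001 -2.5'; python3 o.py
```

```text
time: 18.3
position: [0.6098, 0.0576, 0.0796]
eef_rot: [-3.141, 0.0, 0.429]
contact_force: [-2.9, 0.8, 5.3]
opening: 0.584
18.45 mom [0.078 0.521 0.007] mz [ 0.055  0.022 -0.058] [-2.9  0.1  4.1] q6 1.0685 yaw 0.4308
```

```bash
cat > g.py <<'E'
from h import *
import sys
c=r.capture('wrist');save(c,sys.argv[1]);P=world(c)
s=r.observe()
y=2.037;ex=np.array([np.cos(y),np.sin(y)]);ey=np.array([np.sin(y),-np.cos(y)])
D=P[...,:2]-s['position'][:2];a=D@ex*1000;b=D@ey*1000;z=P[...,2]*1000
m=(z>98)&(z<108)&(np.hypot(a,b)<20);print('lidtop',np.median(z[m]),m.sum())
m=(z>76)&(z<81)&(np.hypot(a,b)<45)&(np.hypot(a,b)>29);print('shoulder',np.median(z[m]),m.sum())
E
python3 g.py w14
```

```text
lidtop 102.70492959468417 7160
shoulder 77.67071578087557 958
```

```bash
python3 -m pendant '1 0 0 0 -2;1 0 0 -.0001 -2;1 0 0 0 -2;1 0 0 0 -2;1 0 0 -.0001 -2;1 0 0 0 -2;1 0 0 0 -2;1 0 0 -.0001 -2'; python3 o.py; python3 g.py w15
```

```text
time: 19.3
position: [0.6098, 0.0576, 0.0793]
eef_rot: [-3.141, 0.0, 0.151]
contact_force: [-3.8, -0.5, 5.6]
opening: 0.588
19.45 mom [0.113 0.492 0.036] mz [-0.007  0.074  0.043] [-2.6  0.9  4.5] q6 1.3476 yaw 0.1517
lidtop 102.42162669931264 7142
shoulder 77.65689340608657 942
```

```bash
python3 -m pendant '1 0 0 0 -.5;1 0 0 0 -.5;1 0 0 0 -.5;1 0 0 -.0001 -.5;1 0 0 0 -.5;1 0 0 0 -.5;1 0 0 0 -.5;1 0 0 0 -.5'; python3 o.py
```

```text
time: 20.3
position: [0.61, 0.0577, 0.0793]
eef_rot: [-3.141, -0.001, 0.082]
contact_force: [-2.0, 1.3, 4.8]
opening: 0.585
20.45 mom [0.206 0.372 0.036] mz [ 0.081  0.051 -0.025] [-2.8  0.3  4.6] q6 1.4171 yaw 0.0823
```

```bash
python3 -m pendant '1 0 0 0 -.5;1 0 0 0 -.5;1 0 0 0 -.5;1 0 0 0 -.5;1 0 0 0 -.5;1 0 0 0 -.5;1 0 0 0 -.5;1 0 0 0 -.5'; python3 o.py; python3 g.py w16
```

```text
time: 21.25
position: [0.6098, 0.0575, 0.0792]
eef_rot: [3.141, 0.0, 0.013]
contact_force: [-0.5, 0.5, 5.7]
opening: 0.585
21.4 mom [0.26  0.27  0.363] mz [0.373 0.353 0.363] [-2.   1.1  5. ] q6 1.4866 yaw 0.013
lidtop 102.35636778841922 7138
shoulder 77.65925909334645 945
```

```bash
python3 -m pendant '1 0 0 0 -.2;1 0 0 0 -.2;1 0 0 0 -.2;1 0 0 0 -.2;1 0 0 0 -.2;1 0 0 0 0;1 0 0 0 0;1 0 0 0 0'; python3 o.py
```

```text
time: 22.25
position: [0.6097, 0.0573, 0.0792]
eef_rot: [3.141, 0.001, -0.004]
contact_force: [-2.8, 1.7, 5.8]
opening: 0.586
22.4 mom [0.128 0.298 0.437] mz [0.445 0.447 0.419] [-1.8  1.3  4.7] q6 1.5037 yaw -0.0038
```

```bash
python3 g.py w17; python3 - <<'E'
from h import *
c=r.capture('wrist');P=world(c)
print('cup', rect(P,(.6085,.0575),.06,.038,.049),'shoulder',rect(P,(.6085,.0575),.045,.074,.082))
np.save('w17.npy',P)
E
```

```text
lidtop 102.35264546022009 7126
shoulder 77.69834527592512 929
cup (3302, array([609.8,  56.9]), array([69. , 70.7]), 24.9, array([0.6331, 0.0553, 0.0437])) shoulder (2846, array([620. ,  60.8]), array([32.9, 55.8]), 21.8, array([0.631 , 0.0591, 0.0776]))
```

View pics/w17.png

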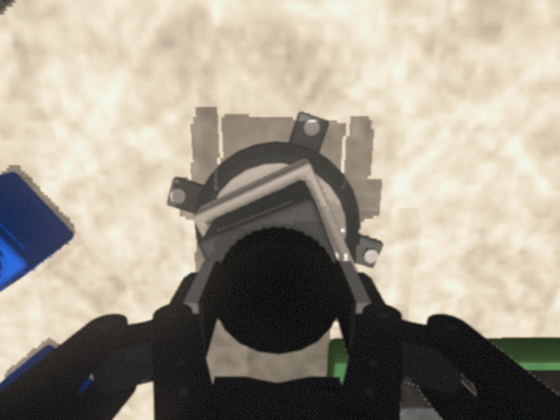

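```bash
python3 -m pendant '1 0 0 0 -.2;1 0 0 0 -.2;1 0 0 0 -.2;1 0 0 0 -.2;1 0 0 0 -.2;1 0 0 0 0;1 0 0 0 0;1 0 0 0 0'; python3 o.py; python3 - <<'E'
from h import *
c=r.capture('wrist');P=world(c)
print('cup', rect(P,(.6085,.0575),.06,.038,.049),'shoulder',rect(P,(.6085,.0575),.045,.074,.082))
E
```

```text
time: 23.3
position: [0.6097, 0.0572, 0.0793]
eef_rot: [3.14, 0.0, -0.02]
contact_force: [-2.2, 0.8, 5.5]
opening: 0.587
23.45 mom [0.156 0.308 0.561] mz [0.533 0.602 0.547] [-2.6  1.   4.8] q6 1.5206 yaw -0.0204
cup (3316, array([609.6,  56.6]), array([69.6, 70.3]), 24.4, array([0.6329, 0.0549, 0.0438])) shoulder (2848, array([619.6,  60.8]), array([33.8, 56.4]), 21.2, array([0.6311, 0.0588, 0.0776]))
```

```bash
python3 -m pendant '1 0 0 0 -.3;1 0 0 0 -.3;1 0 0 0 -.3;1 0 0 0 -.3;1 0 0 0 -.3;1 0 0 0 0;1 0 0 0 0;1 0 0 0 0'; python3 o.py; python3 - <<'E'
from h import *
c=r.capture('wrist');P=world(c);save(c,'w18')
print('cup', rect(P,(.6085,.0575),.06,.038,.049),'shoulder',rect(P,(.6085,.0575),.045,.074,.082))
E
```

```text
time: 24.3
position: [0.6097, 0.0572, 0.0793]
eef_rot: [3.14, 0.0, -0.045]
contact_force: [-1.8, 0.4, 5.7]
opening: 0.589
24.45 mom [0.191 0.272 0.761] mz [0.813 0.727 0.741] [-2.  -0.1  5.4] q6 1.5459 yaw -0.0454
cup (3322, array([609.4,  56.7]), array([69.9, 70.7]), 23.6, array([0.6327, 0.0542, 0.0437])) shoulder (2837, array([619.7,  60.5]), array([33.6, 56. ]), 20.8, array([0.6312, 0.0582, 0.0776]))
```

```bash
python3 - <<'E'
from h import *
c=r.capture('wrist');s=r.observe();P=world(c)
y=s['eef_rot'][2];ex=np.array([np.cos(y),np.sin(y)]);ey=np.array([np.sin(y),-np.cos(y)])
D=P[...,:2]-s['position'][:2];a=D@ex*1000;b=D@ey*1000;z=P[...,2]*1000
for sg in (-1,1):
  for lo in range(76,100,2):
    k=(sg*b>24)&(sg*b<45)&(a>-12)&(a<12.5)&(z>lo)&(z<lo+2);print(sg,lo,k.sum(),(np.median(a[k]).round(1),np.median(b[k]).round(1)) if k.any() else '')
E
python3 -m pendant '1 0 0 0 .5;1 0 0 0 .5;1 0 0 0 .5;1 0 0 0 .5;1 0 0 0 .5;1 0 0 0 .5;1 0 0 0 .5;1 0 0 0 0'; python3 o.py
```

```text
-1 76 122 (np.float64(9.6), np.float64(-28.8))
-1 78 122 (np.float64(9.7), np.float64(-27.8))
-1 80 0 
-1 82 3 (np.float64(7.7), np.float64(-24.3))
-1 84 9 (np.float64(9.6), np.float64(-24.3))
-1 86 30 (np.float64(10.0), np.float64(-26.1))
-1 88 46 (np.float64(9.9), np.float64(-28.2))
-1 90 64 (np.float64(9.8), np.float64(-29.5))
-1 92 66 (np.float64(9.8), np.float64(-28.5))
-1 94 72 (np.float64(6.9), np.float64(-29.7))
-1 96 83 (np.float64(8.8), np.float64(-28.3))
-1 98 90 (np.float64(6.7), np.float64(-27.8))
1 76 47 (np.float64(9.0), np.float64(25.9))
1 78 7 (np.float64(9.7), np.float64(25.6))
1 80 0 
1 82 0 
1 84 7 (np.float64(8.2), np.float64(26.0))
1 86 35 (np.float64(10.1), np.float64(27.7))
1 88 55 (np.float64(9.9), np.float64(29.8))
1 90 57 (np.float64(10.0), np.float64(30.9))
1 92 64 (np.float64(9.8), np.float64(31.0))
1 94 79 (np.float64(9.7), np.float64(30.1))
1 96 98 (np.float64(9.4), np.float64(28.7))
1 98 122 (np.float64(6.4), np.float64(28.8))
time: 25.35
position: [0.6097, 0.0572, 0.0792]
eef_rot: [3.141, 0.001, 0.013]
contact_force: [-2.1, 0.2, 5.5]
opening: 0.587
25.5 mom [0.143 0.323 0.274] mz [0.284 0.284 0.255] [-2.6  0.3  5.3] q6 1.4869 yaw 0.0127
```

```bash
python3 -m pendant '-.2 0 0 0 1;-.4 0 0 0 0;-1 0 0 0 0;-1 0 0 0 0;-1 0 0 0 0;-1 0 0 .01 0;-1 0 0 .04 0;-1 0 0 .04 0'; python3 -m pendant '-1 0 0 .04 0;-1 0 0 .03 0;-1 0 0 0 0;-1 0 0 0 0;-1 0 0 0 0;-1 0 0 0 0;-1 0 0 0 0;-1 0 0 0 0'; python3 - <<'E'
from h import *
c=r.capture('wrist');save(c,'w19');P=world(c);s=r.observe();print(s['position'],s['contact_force'])
print('cup', rect(P,(.6085,.0575),.06,.038,.049),'shoulder',rect(P,(.6085,.0575),.045,.074,.085),'lid',rect(P,(.6085,.0575),.045,.095,.11))
m=(P[...,2]>.095)&(P[...,2]<.11)&(np.hypot(P[...,0]-.609,P[...,1]-.058)<.02);print('lidtop',np.median(P[m][:,2]))
c=r.capture('scene');save(c,'s2')
c=r.capture('top');P=world(c);print('top cup', rect(P,(.6085,.0575),.06,.036,.052),'both',rect(P,(.6085,.0575),.045,.07,.11))
E
```

```text
time: 26.3
position: [0.609, 0.0576, 0.1694]
eef_rot: [-3.141, 0.003, 0.03]
contact_force: [0.8, 0.6, 0.2]
opening: 1.001
time: 27.1
position: [0.6094, 0.0576, 0.238]
eef_rot: [-3.141, 0.002, 0.03]
contact_force: [0.1, -0.9, 0.4]
opening: 1.007
[0.60959169 0.05754144 0.23828453] [ 0.76801966 -0.04364042 -0.12942429]
cup (1070, array([608.8,  56.4]), array([70.7, 70.4]), 26.6, array([0.6287, 0.0541, 0.0438])) shoulder (892, array([608.8,  56.4]), array([56.3, 56. ]), 23.8, array([0.6224, 0.0565, 0.0776])) lid (2875, array([608.7,  56.4]), array([52.3, 51. ]), 0.6, array([0.6102, 0.0565, 0.1021]))
lidtop 0.10263839719214321
top cup (245, array([602.7,  68.8]), array([70.8, 47.4]), 25.6, array([0.5986, 0.0846, 0.0425])) both (348, array([601.3,  80.9]), array([59. , 23.6]), 2.5, array([0.6045, 0.0785, 0.0883]))
```

View pics/w19.png

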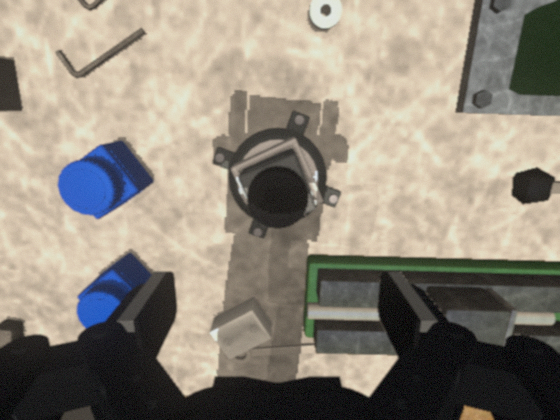

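View pics/s2.png

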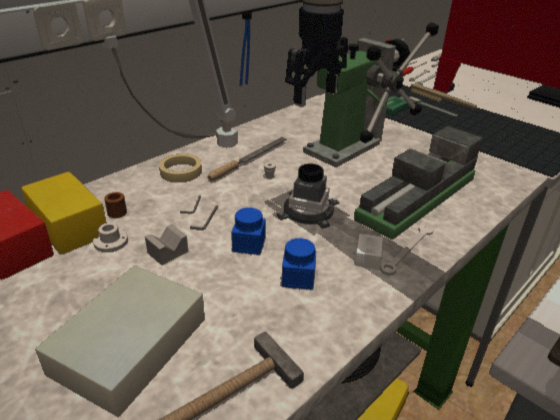

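```bash
python3 -c "
from rig import r
print(r.close_job())"
```

```text
the job is handed in; nothing more can be done
None
```

I put the grey canister home in the cup, screwed its lid down to about 0.8 N m, let go, and handed the job in at about 27 s of the 72 s allowed. No verdict is reported back.

- **Seating:** After release, the wrist camera shows the canister centred on the cup to within its resolution, and the shoulder height matches a canister sitting on the cup floor.
- **Snugging:** The lid turned freely for about 1.9 to 2.0 rad before the torque rose. It peaked at about 0.76 N m on the wrist sensor (highest reading 0.81). The picture showed the cup twisted about 3.1°, roughly 0.054 rad, which agrees. I never saw anything near the 1.3 N m limit.
- **After release:** The cup went back to 26.6°, against 26.7° before I started. The arm was well clear and touching nothing.
- **Other things on the bench:** The blocks, the collet and the blue look-alikes look unmoved in the last scene picture. I did not measure them again.

Two checks were not clean:
- **Lid height:** The camera depth read the closed lid about 0.3 to 0.7 mm high. That is within the camera's error but no finer than the 0.3 mm tolerance. I judge the lid seated from the torque rise, with the fingertips about 7 mm clear of the canister's shoulder.
- **Top camera:** The raised gripper partly blocked its last view, so it could not confirm the final position.

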